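# Seat the grinding jar in the sample mill and close its hold-down clamp

## Task

Load the sample mill: stand the blue-lidded grinding jar in the round seat on the mill, turning it under light downward pressure until you feel its lugs drop between the drive dogs and it sits fully down. Only when it is fully home, let go of it and swing the hinged clamp over it by its orange bar until the catches snap, so that the clamp holds the jar down. Never press hard on the jar, and do not disturb the other things on the bench.

Things in the scene. Friction and masses are not known exactly. Their poses are not given: they have to be found in the camera images.
- jar_center (a point): Grinding jar, 78 mm tall, about 0.45 kg: steel body with a blue ribbed lid screwed tight. The lid (upper 31 mm, 58 mm in diameter) is the place to grip; the body is 64 mm in diameter, 8 to 44 mm above the underside. It stands on a black mat 3 mm thick. This point is on its axis, half-way up: 39 mm above the undersides of its four lugs; z up.
- jar: The same jar; origin on its axis at the undersides of the four driving lugs, 8 mm high, under it; z up. The lugs pass between the mill's drive dogs only within about 4 degrees either way of the right angle, which comes round every 90 degrees of turning; at any other angle the jar stands on the dogs, 7 mm too high.
- seat (a point): Centre of the round seat on top of the mill, on its floor, where the undersides of the jar's lugs rest when it is fully down. -x points to the mill's front, +x to the clamp's hinge, y along the hinge, z up. Around it an aluminium collar 23 mm high, 67.6 mm wide inside, 88 mm outside at its flared mouth.
- mill: White sample mill, fixed, 200 x 160 mm, its top 70 mm above the bench; origin on the bench under the seat. On the seat's floor stand four brass drive dogs 7 mm high, a quarter turn apart, at an angle that is not measured; they turn stiffly (0.35 N m). Posts 65 to 98 mm before and behind the seat's centre rise 96 mm above its floor; a gripper has room to turn between them.
- clamp (a joint): Angle of the hinged clamp (rad): 0 closed (level over the jar), 1.57 upright; starts open at 1.6 to 1.85, leaning to the rear; stop at 1.95. Its stiff hinge keeps it where it is left. In the last 0.08 rad two roller catches must be pushed past, with 10 to 18 N down at the orange bar; they snap and hold it shut. It stops short if the jar stands too high.
- grip_bar (a point): Middle of the clamp's orange grip bar: round, 12 mm in diameter (13.6 mm over the sleeve), 84 mm long, 175 mm from the hinge and, when closed, 4 mm above the hinge's height; free for 45 mm on the hinge side. It can be pinched from above and turns between the pads as the clamp swings. Axes when closed: z up, y along the bar, -x away from the hinge.
- clamp_hinge (a point): Point on the clamp's hinge axis, in the middle of its width, 75 mm behind the seat's centre and 85 mm above the seat's floor; y is along the axis. The axes turn with the clamp.
- pad: Rubber pressure pad of the clamp, a 28 mm disc under its cross plate on a spring plunger with 6 mm of travel; origin at the centre of its underside. With the clamp closed on a fully seated jar it presses the lid with about 12 N.
- bottle: Amber glass sample bottle, 105 mm tall, 48 mm in diameter; origin at the centre of its underside. Not to be disturbed.
- brush: Flat cleaning brush with a wooden handle and grey bristles, about 200 mm long, lying on the bench; not to be disturbed.
- dish: Pale shallow sample dish, 90 mm across, 16 mm high; origin at the centre of its underside. Not to be disturbed.
- wedge: Cut wedge of pineapple, 85 x 30 x 30 mm, lying on the bench; origin at the centre of its underside. Not to be disturbed.
Not all that is in view belongs to the job. What is shaped like the jar but yellow is not meant.

How it is judged:
By the outcome, as a careful person would: the job done as asked, in the order asked, and still so for the second after the job is handed in, with the robot touching nothing.
It also fails if it takes over 72 s, if anything falls off the work surface, if the arm or the gripper's body presses on something with over 40 N, if the wrist force passes 120 N, or if a joint passes its speed limit or range.

## Robot

A 6-joint arm with a two-finger parallel gripper is mounted at the origin on the work surface. World frame = base frame: x ahead of the robot, y to its left, z up, the work surface at z = 0. Lengths are in m, angles in rad, forces in N, time in s.
With the tool pointing down it reaches from about 0.275 to 0.85 m from the base axis. Payload 5.2 kg.
Tool frame: the origin (TCP) lies on the centre line of the jaws, within the pads' length; the fingertips stand 19 mm ahead of it and the grasp point (between the pads) is the TCP; x points along the fingers, y is the direction in which the jaws open and shut, and the axes are right-handed (so a half turn about x gives the same grasp; the last joint's range is limited). The gripper opens to 85 mm and grips with 20 to 120 N. Pads are 22 mm wide; open, the fingers measure 114 mm over their backs; the gripper's body (76 mm by 85 mm) begins 54 mm behind the grasp point. The pads swing forward as they close: fully open they stand 13 mm farther back than shut.
Start: joints at [1.042, 0.259, 1.535, -0, 1.348, -0.203], TCP at [0.176, 0.521, 0.224] pointing down, gripper open.
Joint ranges: [-3.14, 3.14], [-0.91, 2.08], [0.19, 2.58], [-1.22, 4.36], [0.22, 2.71], [-3.12, 3.12]. Speed limits (rad/s): [2.57, 2.57, 3.14, 3.14, 3.14, 3.14].

## Interface

Orientations are given as a 3x3 rotation matrix whose columns are the frame's x, y, z axes.
In Python, from rig import robot, eyes gives the robot as it stands. The module is installed in compiled form; this text tells all that it offers.
- The arm moves only by the shell command python3 -m jog 'ROWS' [FORCE]. ROWS is JSON, a list of rows, each a list of 7 numbers: the opening, from -1 (shut) to 1 (fully open), then the shift along the tool's x, y, z in units of 50 mm (1.0 is 50 mm), then the turn, a rotation vector about the tool's x, y, z in rad. In form: [[gripper, dx, dy, dz, ax, ay, az], ...]. A call has exactly 8 rows; each row is the pose to reach, as a shift and turn from the pose commanded when the call began, along the tool's axes at that moment; what a row does not reach only later rows make up. A row lasts 1/8 s, in which the tool goes at most 62.5 mm and 10.7 degrees, less where a joint would pass 70% of its speed; a pose out of reach is approached as far as the arm can. A call with a gripper value outside its range is refused whole. The fingers move at their own pace and stop on an object; FORCE is the grip in N (left out, the last holds). Time passes only in rows, so rows that repeat a pose let the fingers close, or fill a call up. It gives the time, the measured TCP pose, the force and the opening at its end, in the units of the state.
- robot.get_obs(): the state, without advancing time (a new reading comes with each control period).
- eyes.get_image(name): name is "scene" or "side" or "wrist"; returns a dict with "pixels" (480x640x3 uint8, red, green, blue), "range_z" (480x640 float32, m along the optical axis (not along the pixel's ray), 0 where there is no reading), "camera_matrix" (3x3 intrinsics, pixels), "R" (3x3) and "t" (3): a world point X has camera coordinates R X + t. Camera axes: x right, y down, z forward; pixel columns grow to the right and rows downward; lengths in m; the calibration is good to about 2 mm. A picture is of the moment at which its call begins.
- robot.job_done(): hands the job in, once; it reports no verdict.
The state is a dict: "time": time; "q": joint angles; "joint_velocities": joint speeds; "joint_efforts": joint torques, N m; "eef_pos": TCP position; "ee_rot": TCP orientation; "contact_force": force on the tool from outside, world axes, zero at the start; "ft_torque": the same for the moment, N m; "finger_gap": opening from 0.0 (shut) to 1.0 (fully open).
Only numpy, scipy, OpenCV 4.12 (cv2) and the standard library are available. Lean on these libraries where they do the work, as an engineer would, in place of code of your own. Each camera call takes 0.05 s, during which the arm holds its last target. There are 200 camera calls.

## Working session

There is one attempt and no reset: what is moved stays moved. The work goes in short steps, Python scripts to look and compute and a shell command to move; the robot and the scene stay as the last step left them, time stands still between calls to the robot, and variables do not carry over. Pictures are saved under pics/ and viewed, about 8 in all and at most 12, crops included, and the job is handed in when it is done.

```bash
mkdir -p pics
cat > h.py <<'E'
import numpy as np, cv2
from rig import robot, eyes
def pts(im):
    K=im["camera_matrix"];z=im["range_z"];v,u=np.mgrid[:480,:640]
    c=np.stack([(u-K[0,2])/K[0,0]*z,(v-K[1,2])/K[1,1]*z,z],-1)
    return (c-im["t"])@im["R"]   # R^T (c-t)
def save(im,n): cv2.imwrite("pics/"+n,im["pixels"][:,:,::-1])
def proj(im,X):
    c=im["R"]@np.array(X)+im["t"];p=im["camera_matrix"]@c;return p[:2]/p[2]
E
python3 - <<'E'
from h import *
for n in("scene","side"):
    im=eyes.get_image(n);save(im,n+"1.png");np.savez(n+"1.npz",**im);print(n,-im["R"].T@im["t"])
o=robot.get_obs();print(o)
E
```

```text
scene [ 1.1283121  -0.26174875  0.66794218]
side [ 0.1636072  -0.68694387  0.5843335 ]
{'time': 0.1, 'q': array([ 1.04220186e+00,  2.59256993e-01,  1.53597726e+00, -5.46105618e-06,
        1.34799007e+00, -2.02823294e-01]), 'joint_velocities': array([ 8.65192684e-04, -7.21450581e-04, -3.11874088e-03, -1.12931946e-03,
        6.24614412e-05,  5.47593385e-04]), 'joint_efforts': array([ 1.78228762e-03, -4.46974719e+01, -2.91248184e+01, -2.70641067e-04,
        6.18890568e-03,  6.88070963e-05]), 'eef_pos': array([0.17576402, 0.52064795, 0.22276344]), 'ee_rot': array([[-8.18284283e-04,  3.20037694e-01,  9.47404457e-01],
       [-1.41165939e-03,  9.47403460e-01, -3.20038577e-01],
       [-9.99998669e-01, -1.59929493e-03, -3.23461147e-04]]), 'contact_force': array([-0.07606194, -0.26408873,  0.32034339]), 'ft_torque': array([ 0.01052208, -0.04951709,  0.00617566]), 'finger_gap': 1.000836916559501}
```

View pics/scene1.png

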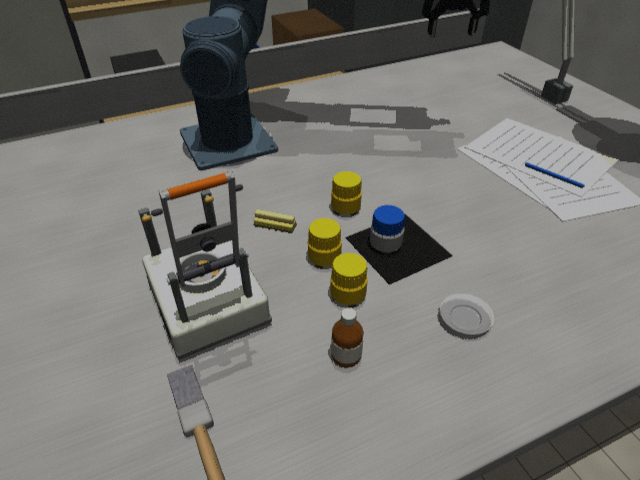

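View pics/side1.png

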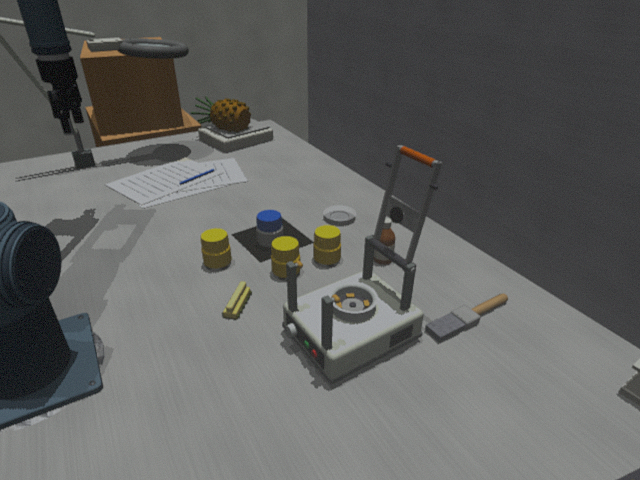

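The blue-lidded jar is at scene (388,228) and side (269,228), on the black mat. Possible mix-ups are the yellow jars at scene (347,193), (324,243) and (349,279), so I choose the blue one. The mill seat is at scene (203,270) and side (354,302), and the orange bar at scene (198,186) and side (419,155). Next I measure by colour and depth.

Run:
```python
from h import *
for n in("scene","side"):
    im=dict(np.load(n+"1.npz"));P=pts(im);hsv=cv2.cvtColor(im["pixels"],cv2.COLOR_RGB2HSV)
    H,S,V=hsv[...,0],hsv[...,1],hsv[...,2];ok=im["range_z"]>0
    R=(P[...,0]>.2)&(P[...,0]<.9)&(np.abs(P[...,1])<.5)&ok
    b=R&(H>100)&(H<130)&(S>130)&(P[...,2]>.04)
    lab,L,st,ce=cv2.connectedComponentsWithStats(b.astype(np.uint8));k=1+st[1:,4].argmax();p=P[L==k]
    print(n,"blue",st[k],"zmax",np.percentile(p[:,2],[50,95,99]))
    t=p[np.abs(p[:,2]-.081)<.004]; (c,r)=cv2.minEnclosingCircle(t[:,:2].astype(np.float32));print(" top",len(t),c,r,t.mean(0))
    o=R&(H>4)&(H<14)&(S>180)&(P[...,2]>.2);p=P[o]
    print(" bar",o.sum(),p.mean(0),p[p[:,1].argmin()],p[p[:,1].argmax()], np.ptp(p,0))
    y=R&(H>22)&(H<34)&(S>150)&(P[...,2]>.015);m,L,st,ce=cv2.connectedComponentsWithStats(y.astype(np.uint8))
    for k in range(1,m):
        if st[k,4]>80:p=P[L==k];print(" yel",st[k],p.mean(0),p[:,2].max())
    # mill top: z ~ .07 white
    w=R&(np.abs(P[...,2]-.07)<.003)&(S<60)
    m,L,st,ce=cv2.connectedComponentsWithStats(w.astype(np.uint8));k=1+st[1:,4].argmax();p=P[L==k]
    print(" mill",st[k],cv2.minAreaRect(p[:,:2].astype(np.float32)))
    c0=p[:,:2].mean(0)
    near=R&(np.hypot(P[...,0]-c0[0],P[...,1]-c0[1])<.13)
    print(np.histogram(P[near][:,2],bins=np.arange(.05,.34,.01)))
    np.save(n+"P.npy",P)
```

```text
scene blue [373 205  32  31 803] zmax [0.08062412 0.0833361  0.08418962]
 top 490 (0.5219910740852356, 0.16369237005710602) 0.028879297897219658 [0.5234978  0.16190826 0.08163928]
 bar 458 [ 0.63680151 -0.18980889  0.32792758] [ 0.63925689 -0.22378411  0.32654556] [ 0.63403984 -0.15507302  0.32786679] [0.03858059 0.0687111  0.09640199]
 yel [ 331  172   30   41 1027] [0.39475057 0.13988127 0.05684758] 0.081987696646844
 yel [ 308  218   59   85 2785] [0.57080202 0.03102956 0.05952104] 0.08250896160160125
 mill [ 143  246  124   90 4170] ((0.5171098709106445, -0.19601455330848694), (0.19954711198806763, 0.1573415994644165), 2.911444664001465)
(array([ 465, 1860, 3494,  442,  412,  100,  113,  114,  113,  120,  402,
        636,   45,   41,   54,   49,  236,  322,  460,  413,   54,   62,
         67,   66,  129,  128,   70,  468,  412]), array([0.05, 0.06, 0.07, 0.08, 0.09, 0.1 , 0.11, 0.12, 0.13, 0.14, 0.15,
       0.16, 0.17, 0.18, 0.19, 0.2 , 0.21, 0.22, 0.23, 0.24, 0.25, 0.26,
       0.27, 0.28, 0.29, 0.3 , 0.31, 0.32, 0.33, 0.34]))
side blue [257 210  24  12 219] zmax [0.07963244 
[... 372 characters left out ...]
 [201 229  26  13 265] [0.37851779 0.144127   0.07670492] 0.07913036993067098
 yel [272 236  27  15 305] [0.4993016  0.0378536  0.07569663] 0.07894978020442527
 mill [ 284  272  138   85 3957] ((0.513902485370636, -0.19972790777683258), (0.1965380311012268, 0.15605035424232483), 3.4051647186279297)
(array([ 688, 4407, 1212,  572,  508,  195,  191,  203,  202,  197,  457,
        505,   77,   82,   76,   86,  204,  256,  323,  215,   88,   90,
         79,   76,  114,   77,   73,  281,   56]), array([0.05, 0.06, 0.07, 0.08, 0.09, 0.1 , 0.11, 0.12, 0.13, 0.14, 0.15,
       0.16, 0.17, 0.18, 0.19, 0.2 , 0.21, 0.22, 0.23, 0.24, 0.25, 0.26,
       0.27, 0.28, 0.29, 0.3 , 0.31, 0.32, 0.33, 0.34]))
```

Run:
```python
from h import *
from scipy.optimize import least_squares
for n in("scene","side"):
    im=dict(np.load(n+"1.npz"));P=np.load(n+"P.npy");X=P.reshape(-1,3)
    c=np.array([.516,-.198])
    for dz in(.091,):
        m=(np.abs(X[:,2]-.0925)<.004)&(np.hypot(X[:,0]-c[0],X[:,1]-c[1])<.055)&(np.hypot(X[:,0]-c[0],X[:,1]-c[1])>.025);p=X[m]
        f=least_squares(lambda q:np.hypot(p[:,0]-q[0],p[:,1]-q[1])-q[2],[*c,.04],loss="soft_l1",f_scale=.003)
        print(n,m.sum(),f.x,"encl",cv2.minEnclosingCircle(p[:,:2].astype(np.float32)),p[:,2].mean())
    # post tops
    m=(np.abs(X[:,2]-.163)<.006)&(np.abs(X[:,0]-.516)<.13)&(np.abs(X[:,1]+.197)<.11)
    M=m.reshape(480,640).astype(np.uint8);k,L,st,ce=cv2.connectedComponentsWithStats(M)
    for i in range(1,k):
        if st[i,4]>15:
            q=P[L==i];print(" post",ce[i],st[i,4],q.mean(0),q.min(0),q.max(0))
    u,v=proj(im,[c[0],c[1],.07]);u,v=int(u),int(v)
    cr=cv2.resize(im["pixels"][v-50:v+50,u-65:u+65,::-1],None,fx=5,fy=5,interpolation=cv2.INTER_CUBIC)
    cv2.imwrite(f"pics/{n}_seat.png",cr); print(u,v)
    ju,jv=map(int,proj(im,[.52,.163,.05]));jc=cv2.resize(im["pixels"][jv-40:jv+40,ju-50:ju+50,::-1],None,fx=4,fy=4)
    cv2.imwrite(f"pics/{n}_jar.png",jc)
a=cv2.imread("pics/scene_seat.png");b=cv2.imread("pics/side_jar.png");
o=np.zeros((500,800,3),np.uint8);o[:,:400]=a[:,125:525];o[:320,400:]=b;cv2.imwrite("pics/combo.png",o)
```

```text
scene 351 [ 0.5188619  -0.19646544  0.03857406] encl ((0.5176272392272949, -0.19607213139533997), 0.043401360511779785) 0.09229697279846058
 post [206.86065574 195.40983607] 122 [ 0.43120546 -0.14833773  0.16367256] [ 0.41608525 -0.1560473   0.15701045] [ 0.44477797 -0.13967262  0.16861545]
 post [144.75       214.02272727] 132 [ 0.43718368 -0.25378377  0.16366716] [ 0.42244309 -0.26194812  0.1577936 ] [ 0.44959667 -0.24541082  0.16839788]
 post [206.51920341 265.95732575] 703 [ 0.59540335 -0.19388506  0.16189488] [ 0.58104298 -0.25255805  0.15700466] [ 0.60837005 -0.13059503  0.1689178 ]
200 275
side 416 [ 0.51462506 -0.19921787  0.03942549] encl ((0.5155986547470093, -0.1978701800107956), 0.044960036873817444) 0.09097832740053269
 post [390.92235294 252.55764706] 425 [ 0.58913759 -0.19964973  0.16103182] [ 0.57779495 -0.25551137  0.15705334] [ 0.60683252 -0.13341285  0.16891551]
 post [293.44444444 265.41025641] 117 [ 0.42534423 -0.1530053   0.16203905] [ 0.41478064 -0.16004998  0.1570825 ] [ 0.44008675 -0.14353171  0.16619297]
 post [329.69281046 300.24836601] 153 [ 0.4311922  -0.25839912  0.16226202] [ 0.4209848  -0.26544227  0.15706114] [ 0.4471949  -0.247655    0.16669829]
352 306
```

View pics/combo.png

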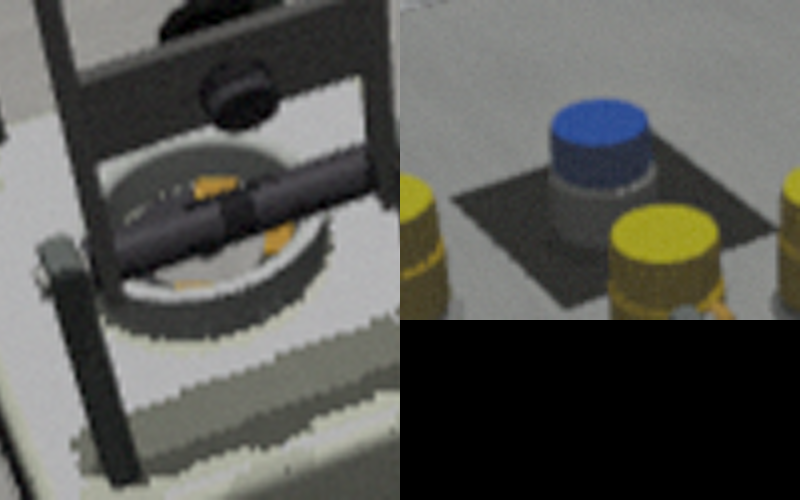

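Crop confirmed: the right jar is the blue-lidded one with the steel body, upright on the mat. Brass dogs are visible in the seat.

```bash
cat >> h.py <<'E'
def to(X,yaw=None):
    o=robot.get_obs();R=o["ee_rot"];d=R.T@(np.array(X)-o["eef_pos"])/.05
    y=np.arctan2(R[1,1],R[0,1]);print("t",round(o["time"],2),"pos",o["eef_pos"].round(4),"yaw",y.round(3),"q",o["q"].round(2),"F",o["contact_force"].round(1),"gap",round(o["finger_gap"],3))
    print("shift",d.round(3),"ax", None if yaw is None else round(-(yaw-y),3))
E
python3 -m jog '[[1,0,-4.57,8.82,0,0,0],[1,0,-4.57,8.82,0,0,0],[1,0,-4.57,8.82,0,0,0],[1,0,-4.57,8.82,0,0,0],[1,0,-4.57,8.82,0,0,0],[1,0,-4.57,8.82,0,0,0],[1,0,-4.57,8.82,0,0,0],[1,0,-4.57,8.82,0,0,0]]' 30
python3 - <<'E'
from h import *
to([.5205,.163,.071])
im=eyes.get_image("wrist");save(im,"w1.png");np.savez("w1.npz",**im)
P=pts(im);hsv=cv2.cvtColor(im["pixels"],cv2.COLOR_RGB2HSV);H,S,V=hsv[...,0],hsv[...,1],hsv[...,2]
b=(H>100)&(H<130)&(S>130)&(im["range_z"]>0)&(np.abs(P[...,2]-.081)<.006)
p=P[b];print(len(p),cv2.minEnclosingCircle(p[:,:2].astype(np.float32)),p.mean(0),cv2.minEnclosingCircle(np.argwhere(b)[:,::-1].astype(np.float32)))
print(-im["R"].T@im["t"],im["R"][2])
E
```

```text
time: 1.1
eef_pos: [0.5217, 0.1616, 0.2232]
ee_rot: [[-0.0, 0.321, 0.947], [0.0, 0.947, -0.321], [-1.0, -0.0, -0.0]]
contact_force: [-0.3, 0.4, 0.5]
finger_gap: 1.0
t 1.1 pos [0.5217 0.1616 0.2232] yaw 1.244 q [ 0.1   0.25  1.54  0.    1.35 -1.15] F [-0.3  0.4  0.5] gap 1.0
shift [ 3.044  0.018 -0.031] ax None
3197 ((0.5185036063194275, 0.16487789154052734), 0.028970960527658463) [0.51766484 0.16502704 0.07938241] ((324.5434875488281, 216.81739807128906), 32.27186584472656)
[0.45795432 0.18265118 0.37218768] [ 0.24826426 -0.08334911 -0.96509988]
```

View pics/w1.png

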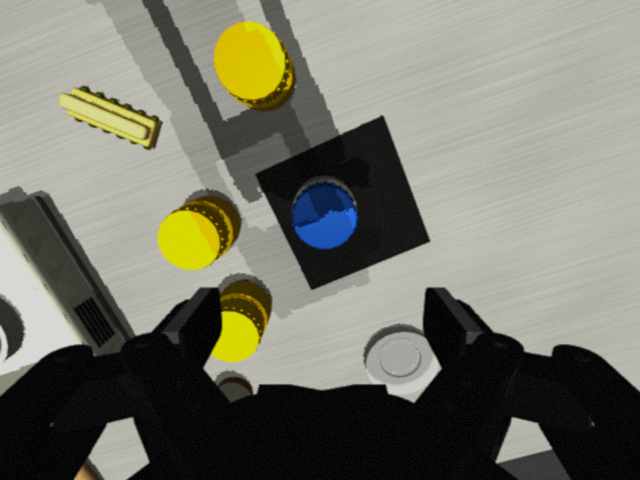

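The wrist view shows the lid at (324,217), with the jaws straddling it and clear of the neighbours. I descend and grip.

```bash
python3 -m jog '[[1,0.6,0.03,-0.05,0,0,0],[1,1.3,0.03,-0.05,0,0,0],[1,2,0.03,-0.05,0,0,0],[1,2.5,0.03,-0.05,0,0,0],[1,2.8,0.03,-0.05,0,0,0],[1,3.0,0.03,-0.05,0,0,0],[1,3.04,0.03,-0.05,0,0,0],[0.4,3.04,0.03,-0.05,0,0,0]]' 35
python3 -m jog '[[0,0,0,0,0,0,0],[0,0,0,0,0,0,0],[-0.5,0,0,0,0,0,0],[-1,0,0,0,0,0,0],[-1,0,0,0,0,0,0],[-1,0,0,0,0,0,0],[-1,0,0,0,0,0,0],[-1,0,0,0,0,0,0]]' 35
python3 -c "from h import *;to([.517,-.197,.26],.056+3.14159/4)"
```

```text
time: 2.15
eef_pos: [0.5193, 0.1658, 0.0721]
ee_rot: [[0.001, 0.32, 0.947], [0.0, 0.947, -0.32], [-1.0, 0.001, 0.001]]
contact_force: [-0.9, -0.2, 0.8]
finger_gap: 0.817
time: 3.15
eef_pos: [0.5249, 0.1614, 0.0802]
ee_rot: [[0.015, 0.319, 0.948], [-0.007, 0.948, -0.319], [-1.0, -0.002, 0.016]]
contact_force: [-6.6, -19.6, 50.0]
finger_gap: -0.001
t 3.15 pos [0.5249 0.1614 0.0802] yaw 1.246 q [ 0.1   0.39  1.73 -0.01  1.01 -1.14] F [ -6.6 -19.6  50. ] gap -0.001
shift [-3.551 -6.85   2.191] ax 0.405
```

The fingers shut fully with 50 N up, so the grip missed. I look before moving.

Run:
```python
from h import *
o=np.zeros((480,800,3),np.uint8)
im=eyes.get_image("side");u,v=map(int,proj(im,[.52,.163,.05]));o[:,:400]=cv2.resize(im["pixels"][v-60:v+60,u-50:u+50,::-1],(400,480))
im=eyes.get_image("wrist");o[:300,400:]=cv2.resize(im["pixels"][:,:,::-1],(400,300));cv2.imwrite("pics/c2.png",o)
```

```text
(no output)
```

View pics/c2.png

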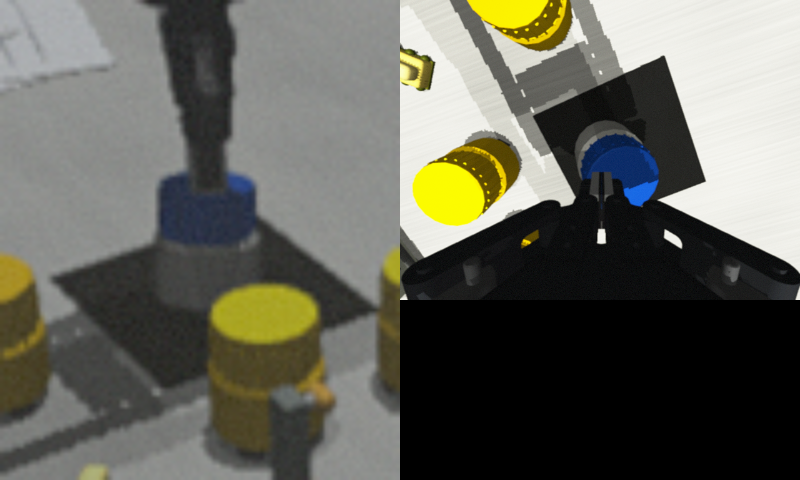

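Run:
```python
from h import *
o=robot.get_obs();tcp=o["eef_pos"];tx=o["ee_rot"][:,0];print(tcp)
for n in("scene","side","wrist"):
    im=eyes.get_image(n);np.savez(n+"2.npz",**im);P=pts(im);hsv=cv2.cvtColor(im["pixels"],cv2.COLOR_RGB2HSV);H,S,V=hsv[...,0],hsv[...,1],hsv[...,2]
    b=(H>100)&(H<130)&(S>130)&(im["range_z"]>0)&(np.hypot(P[...,0]-.52,P[...,1]-.163)<.08)&(P[...,2]>.03)
    p=P[b];print(n,len(p),"z",np.percentile(p[:,2],[5,50,95]))
    t=p[p[:,2]>np.percentile(p[:,2],97)-.007];print(" top circ",cv2.minEnclosingCircle(t[:,:2].astype(np.float32)),"ptp",np.ptp(p,0).round(3),p.mean(0))
    A=np.c_[t[:,:2],np.ones(len(t))];print(" plane",np.linalg.lstsq(A,t[:,2],rcond=None)[0])
    print(" tcp px",proj(im,tcp),"tip px",proj(im,tcp+.019*tx))
    if n!="wrist":
        u,v=proj(im,[.52,.163,.05]).astype(int);print(" crop org",u-50,v-60)
    d=(V<70)&(S<120)&(im["range_z"]>0)&(np.hypot(P[...,0]-tcp[0],P[...,1]-tcp[1])<.03)&(P[...,2]>.055)&(P[...,2]<.13)
    print(" dark lowest",np.percentile(P[d][:,2],[1,5]) if d.any() else None, P[d&(P[...,2]<.09)].mean(0))
```

```text
[0.52492943 0.16140001 0.08016462]
scene 1034 z [0.06038683 0.08383982 0.43719688]
 top circ ((0.518312931060791, 0.10233360528945923), 0.039441581815481186) ptp [0.092 0.124 0.415] [0.53962523 0.15823749 0.14117073]
 plane [ 0.18236269 -1.75563957  0.53513562]
 tcp px [388.74631749 216.07114343] tip px [387.85756288 223.99139084]
 crop org 336 166
 dark lowest [0.0557823  0.05751997] [0.52303975 0.14608615 0.062175  ]
side 40 z [0.06550722 0.08144003 0.46056031]
 top circ ((0.5382951498031616, 0.10068873316049576), 0.01118672825396061) ptp [0.095 0.103 0.401] [0.53057044 0.15327105 0.16975935]
 plane [0.14664292 0.22510261 0.36115797]
 tcp px [271.02313494 214.38078759] tip px [271.57766529 221.36385972]
 crop org 219 165
 dark lowest [0.05651829 0.05970043] [0.51841277 0.15318777 0.07388931]
wrist 9644 z [0.06631978 0.08158056 0.17111025]
 top circ ((0.5112668871879578, 0.1655648797750473), 0.06034858152270317) ptp [0.065 0.115 0.136] [0.5177627  0.17958281 0.08912998]
 plane [-0.53225174  0.17693311  0.42151786]
 tcp px [322.957071   289.59761371] tip px [322.82823836 274.73218739]
 dark lowest [0.09246406 0.09558123] [0.5172494  0.15584122 0.08700883]
```

The shut fingertips are standing on the lid top at side (270,213). That is where the TCP itself projects, not a point 19 mm ahead of it, so the tips reach less far than I assumed. I lift off and measure the real tip position, shut and then open.

```bash
python3 -m jog '[[-1,-0.4,0,0,0,0,0],[-1,-0.8,0,0,0,0,0],[-1,-1.2,0,0,0,0,0],[-1,-1.6,0,0,0,0,0],[-1,-2,0,0,0,0,0],[-1,-2,0,0,0,0,0],[-1,-2,0,0,0,0,0],[-1,-2,0,0,0,0,0]]'
python3 - <<'E'
from h import *
o=robot.get_obs();tcp=o["eef_pos"];tx=o["ee_rot"][:,0];to([.5195,.1637,.071])
O=np.zeros((480,800,3),np.uint8)
for k,n in enumerate(("scene","side","wrist")):
    im=eyes.get_image(n);P=pts(im);hsv=cv2.cvtColor(im["pixels"],cv2.COLOR_RGB2HSV);H,S,V=hsv[...,0],hsv[...,1],hsv[...,2]
    b=(H>100)&(H<130)&(S>130)&(im["range_z"]>0)&(np.hypot(P[...,0]-.52,P[...,1]-.163)<.06)&(np.abs(P[...,2]-.081)<.006)
    p=P[b];print(n,len(p),"top circ",cv2.minEnclosingCircle(p[:,:2].astype(np.float32)))
    A=np.c_[p[:,:2]-p[:,:2].mean(0),np.ones(len(p))];print(" plane",np.linalg.lstsq(A,p[:,2],rcond=None)[0].round(3))
    print(" tcp px",proj(im,tcp),"tip px",proj(im,tcp+.019*tx))
    if k<2:
        d=(im["range_z"]>0)&(np.hypot(P[...,0]-tcp[0],P[...,1]-tcp[1])<.025)&(P[...,2]>.095);r,c=np.where(d);i=r.argmax()
        print(" lowest finger px",c[i],r[i],P[r[i],c[i]],"zmin",P[d][:,2].min())
        u,v=proj(im,tcp).astype(int);O[:,400*k:400*k+400]=cv2.resize(im["pixels"][v-60:v+60,u-50:u+50,::-1],(400,480))
cv2.imwrite("pics/c3.png",O)
E
```

```text
time: 4.4
eef_pos: [0.5181, 0.1656, 0.1704]
ee_rot: [[-0.002, 0.32, 0.947], [-0.0, 0.947, -0.32], [-1.0, -0.001, -0.002]]
contact_force: [0.0, 0.4, -0.5]
finger_gap: -0.001
t 4.4 pos [0.5181 0.1656 0.1704] yaw 1.245 q [ 0.1   0.29  1.63  0.    1.23 -1.14] F [ 0.   0.4 -0.5] gap -0.001
shift [ 1.988 -0.025  0.042] ax None
scene 505 top circ ((0.5220633149147034, 0.16301007568836212), 0.029134631156921387)
 plane [-0.041  0.023  0.081]
 tcp px [393.43912123 173.25918252] tip px [392.39608344 182.15083233]
 lowest finger px 392 171 [0.52674667 0.1560285  0.1831399 ] zmin 0.1804410277223533
side 103 top circ ((0.5217489004135132, 0.16222456097602844), 0.030129194259643555)
 plane [-0.002 -0.006  0.08 ]
 tcp px [265.34989157 179.21060945] tip px [265.83678617 186.88275256]
 lowest finger px 262 178 [0.50878593 0.1620328  0.17683471] zmin 0.17542867659250067
wrist 4532 top circ ((0.5183302760124207, 0.1647384762763977), 0.029070429503917694)
 plane [ 0.004 -0.     0.079]
 tcp px [322.78410185 288.9817909 ] tip px [322.66720037 274.17850297]
```

View pics/c3.png

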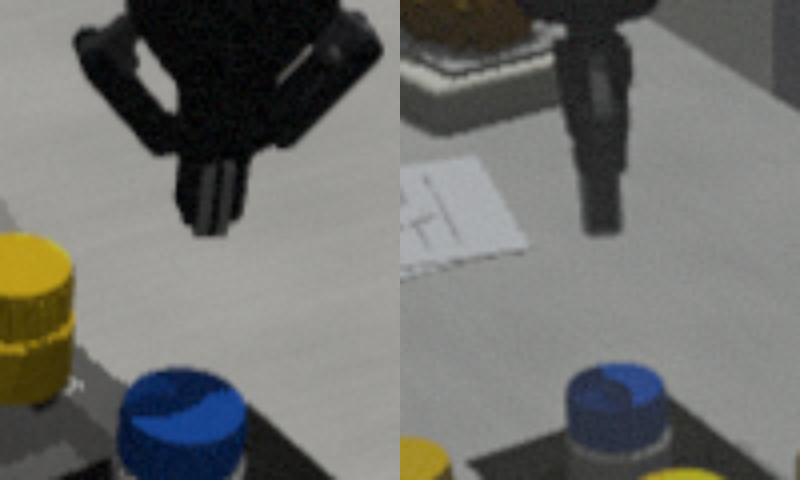

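Both views show the shut tips at about the TCP, roughly 2 mm behind it, instead of 19 mm ahead, so the usable grasp point is about 20 mm behind the reported TCP. The jar is undisturbed: upright with its top level. I redo the grip about 21 mm deeper.

```bash
python3 -m jog '[[1,0,0,0,0,0,0],[1,0,0,0,0,0,0],[1,0,0,0,0,0,0],[1,0.4,-0.02,0.02,0,0,0],[1,0.8,-0.02,0.02,0,0,0],[1,1.2,-0.02,0.02,0,0,0],[1,1.6,-0.02,0.02,0,0,0],[1,1.8,-0.02,0.02,0,0,0]]' 35
python3 -m jog '[[1,0.2,0,0,0,0,0],[1,0.4,0,0,0,0,0],[1,0.6,0,0,0,0,0],[1,0.6,0,0,0,0,0],[0.5,0.6,0,0,0,0,0],[0.2,0.6,0,0,0,0,0],[0,0.6,0,0,0,0,0],[-1,0.6,0,0,0,0,0]]' 35
python3 -c "from h import *;to([.517,-.197,.26],.056+3.14159/4)"
```

```text
time: 5.55
eef_pos: [0.5189, 0.1643, 0.0805]
ee_rot: [[-0.002, 0.32, 0.947], [-0.0, 0.947, -0.32], [-1.0, -0.001, -0.001]]
contact_force: [0.0, -0.8, 0.2]
finger_gap: 0.998
time: 6.55
eef_pos: [0.5198, 0.1643, 0.0522]
ee_rot: [[0.001, 0.32, 0.947], [-0.0, 0.947, -0.32], [-1.0, 0.0, 0.001]]
contact_force: [-1.9, -0.6, 5.9]
finger_gap: 0.663
t 6.55 pos [0.5198 0.1643 0.0522] yaw 1.245 q [ 0.1   0.42  1.76 -0.    0.96 -1.14] F [-1.9 -0.6  5.9] gap 0.663
shift [-4.156 -6.863  2.264] ax 0.404
```

Gripped (gap 0.66 ≈ 57 mm). I lift straight up and carry the jar over the seat.

```bash
python3 -m jog '[[-1,-0.2,0,0,0,0,0],[-1,-0.7,0,0,0,0,0],[-1,-1.4,0,0,0,0,0],[-1,-2.1,0,0,0,0,0],[-1,-2.8,0,0,0,0,0],[-1,-3.3,-0.3,0.1,0,0,0],[-1,-3.65,-0.8,0.26,0,0,0],[-1,-3.65,-1.4,0.46,0,0,0]]' 40
python3 -m jog '[[-1,0,-0.7,0.23,0,0,0],[-1,0,-1.4,0.46,0,0,0],[-1,0,-2.1,0.69,0,0,0],[-1,0,-2.8,0.92,0,0,0],[-1,0,-3.5,1.15,0,0,0],[-1,0,-4.2,1.38,0,0,0],[-1,0,-4.8,1.58,0,0,0],[-1,0,-5.2,1.71,0,0,0]]' 40
cat > rel.py <<'E'
from h import *
to([.517,-.1975,.15])
from scipy.optimize import least_squares
o=robot.get_obs();tcp=o["eef_pos"]
O=np.zeros((480,800,3),np.uint8)
for k,n in enumerate(("scene","side")):
    im=eyes.get_image(n);P=pts(im);hsv=cv2.cvtColor(im["pixels"],cv2.COLOR_RGB2HSV);H,S,V=hsv[...,0],hsv[...,1],hsv[...,2]
    b=(H>100)&(H<130)&(S>120)&(im["range_z"]>0)&(np.hypot(P[...,0]-tcp[0],P[...,1]-tcp[1])<.06)
    p=P[b];q=p[np.abs(p[:,2]-np.median(p[:,2]))<.02]
    cc=tcp[:2]
    f=least_squares(lambda x:np.hypot(q[:,0]-x[0],q[:,1]-x[1])-.029,cc,loss="soft_l1",f_scale=.001);print(n,"lid side cyl",len(q),f.x,q[:,2].min(),q[:,2].max())
    X=P.reshape(-1,3);c=np.array([.517,-.1975]);r=np.hypot(X[:,0]-c[0],X[:,1]-c[1])
    p=X[(np.abs(X[:,2]-.0925)<.003)&(r<.055)&(r>.028)&(im["range_z"].ravel()>0)]
    print(" collar encl",cv2.minEnclosingCircle(p[:,:2].astype(np.float32)))
    # body cylinder: grey band
    g=X[(X[:,2]>f.x[0]*0+tcp[2]-.037)&(X[:,2]<tcp[2]-.012)&(np.hypot(X[:,0]-tcp[0],X[:,1]-tcp[1])<.045)]
    f=least_squares(lambda x:np.hypot(g[:,0]-x[0],g[:,1]-x[1])-.032,cc,loss="soft_l1",f_scale=.001);print(" body cyl",len(g),f.x)
    u,v=proj(im,[.517,-.197,.15]).astype(int);O[:,400*k:400*k+400]=cv2.resize(im["pixels"][v-60:v+60,u-50:u+50,::-1],(400,480))
cv2.imwrite("pics/rel.png",O)
E
python3 rel.py
```

```text
time: 7.55
eef_pos: [0.5191, 0.0905, 0.2353]
ee_rot: [[0.002, 0.319, 0.948], [0.0, 0.948, -0.319], [-1.0, 0.001, 0.002]]
contact_force: [-0.7, -0.7, -5.9]
finger_gap: 0.662
time: 8.55
eef_pos: [0.516, -0.184, 0.2334]
ee_rot: [[-0.001, 0.321, 0.947], [0.001, 0.947, -0.321], [-1.0, 0.0, -0.002]]
contact_force: [-0.1, 0.4, -5.7]
finger_gap: 0.661
t 8.55 pos [ 0.516  -0.184   0.2334] yaw 1.244 q [-0.55  0.25  1.52  0.    1.37 -1.79] F [-0.1  0.4 -5.7] gap 0.661
shift [ 1.667 -0.249  0.109] ax None
scene lid side cyl 649 [ 0.52411035 -0.17830802] 0.2433141497244436 0.2812427007144053
 collar encl ((0.5169644355773926, -0.19534480571746826), 0.04388372600078583)
 body cyl 533 [ 0.51507464 -0.18353758]
side lid side cyl 131 [ 0.52018845 -0.18984613] 0.24145913836642394 0.26198584779710327
 collar encl ((0.5156983733177185, -0.1981048882007599), 0.04444354027509689)
 body cyl 530 [ 0.51516037 -0.18787362]
```

View pics/rel.png

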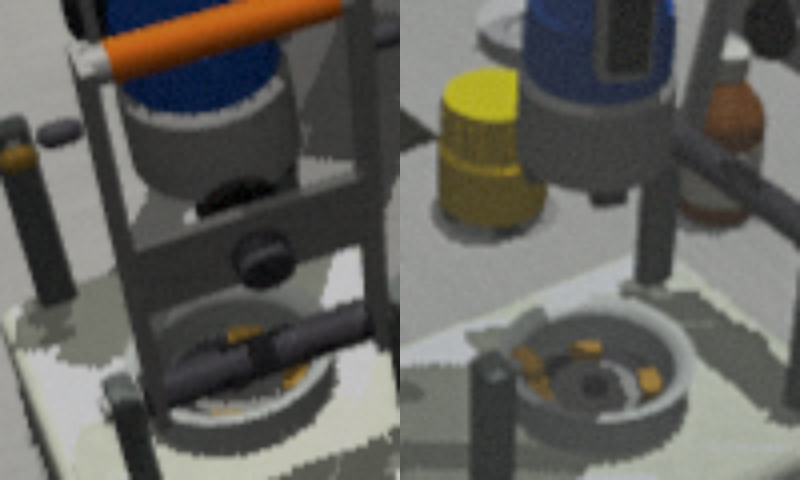

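The jar is held level above the seat: body bottom at scene (210,190) and side (595,185), collar at scene (240,370) and side (600,385), with the dogs visible. Relative to the collar it needs about (+1, -12) mm. I descend to just above the collar mouth and then slowly into it.

```bash
python3 -m jog '[[-1,0,-0.22,0.1,0,0,0],[-1,0.3,-0.22,0.1,0,0,0],[-1,0.6,-0.22,0.1,0,0,0],[-1,0.9,-0.22,0.1,0,0,0],[-1,1.2,-0.22,0.1,0,0,0],[-1,1.4,-0.22,0.1,0,0,0],[-1,1.6,-0.22,0.1,0,0,0],[-1,1.7,-0.22,0.1,0,0,0]]' 40
python3 -m jog '[[-1,0.05,0,0,0,0,0],[-1,0.1,0,0,0,0,0],[-1,0.15,0,0,0,0,0],[-1,0.2,0,0,0,0,0],[-1,0.25,0,0,0,0,0],[-1,0.29,0,0,0,0,0],[-1,0.33,0,0,0,0,0],[-1,0.33,0,0,0,0,0]]'
python3 -c "from h import *;to([.517,-.196,.126])"
```

```text
time: 9.65
eef_pos: [0.5177, -0.1949, 0.1484]
ee_rot: [[-0.0, 0.32, 0.947], [0.0, 0.947, -0.32], [-1.0, 0.0, -0.001]]
contact_force: [-0.0, 0.5, -5.3]
finger_gap: 0.663
time: 10.65
eef_pos: [0.5177, -0.1949, 0.1323]
ee_rot: [[-0.0, 0.32, 0.947], [0.0, 0.947, -0.32], [-1.0, 0.0, -0.0]]
contact_force: [1.3, 0.4, -5.0]
finger_gap: 0.661
t 10.65 pos [ 0.5177 -0.1949  0.1323] yaw 1.245 q [-0.56  0.34  1.66 -0.    1.15 -1.81] F [ 1.3  0.4 -5. ] gap 0.661
shift [ 0.126 -0.025 -0.006] ax None
```

```bash
python3 -m jog '[[-1,0.03,0,0,0,0,0],[-1,0.06,0,0,0,0,0],[-1,0.09,0,0,0,0,0],[-1,0.11,0,0,0,0,0],[-1,0.13,0,0,0,0,0],[-1,0.15,0,0,0,0,0],[-1,0.15,0,0,0,0,0],[-1,0.15,0,0,0,0,0]]'
python3 -c "from h import *;to([.517,-.196,.126])"
```

```text
time: 11.65
eef_pos: [0.5181, -0.1951, 0.1263]
ee_rot: [[0.001, 0.32, 0.947], [-0.001, 0.947, -0.32], [-1.0, -0.0, 0.001]]
contact_force: [-3.3, 1.7, 5.3]
finger_gap: 0.66
t 11.65 pos [ 0.5181 -0.1951  0.1263] yaw 1.245 q [-0.56  0.35  1.66 -0.    1.13 -1.81] F [-3.3  1.7  5.3] gap 0.66
shift [ 0.006 -0.024 -0.015] ax None
```

Contact came at TCP z 0.126, exactly the height for standing on the dogs, with about 10 N down. I turn slowly under this light pressure.

```bash
python3 -m jog '[[-1,0.01,0,0,0.05,0,0],[-1,0.01,0,0,0.1,0,0],[-1,0.01,0,0,0.15,0,0],[-1,0.01,0,0,0.2,0,0],[-1,0.01,0,0,0.25,0,0],[-1,0.01,0,0,0.3,0,0],[-1,0.01,0,0,0.35,0,0],[-1,0.01,0,0,0.4,0,0]]'
python3 -c "from h import *;to([.517,-.196,.126]);print(robot.get_obs()['ft_torque'])"
```

```text
time: 12.65
eef_pos: [0.5187, -0.1954, 0.1262]
ee_rot: [[0.003, 0.665, 0.747], [-0.002, 0.747, -0.665], [-1.0, 0.001, 0.003]]
contact_force: [-1.7, 1.7, 6.8]
finger_gap: 0.663
t 12.65 pos [ 0.5187 -0.1954  0.1262] yaw 0.844 q [-0.56  0.35  1.66  0.    1.13 -1.41] F [-1.7  1.7  6.8] gap 0.663
shift [ 0.004 -0.032 -0.016] ax None
[0.28164328 0.26169093 0.20948357]
```

```bash
python3 -m jog '[[-1,0,0,0,0.05,0,0],[-1,0,0,0,0.1,0,0],[-1,0,0,0,0.15,0,0],[-1,0,0,0,0.2,0,0],[-1,0,0,0,0.25,0,0],[-1,0,0,0,0.3,0,0],[-1,0,0,0,0.35,0,0],[-1,0,0,0,0.4,0,0]]'
python3 -c "from h import *;to([.517,-.196,.126]);print(robot.get_obs()['ft_torque'])"
```

```text
time: 13.65
eef_pos: [0.5181, -0.1951, 0.1249]
ee_rot: [[0.001, 0.903, 0.429], [-0.001, 0.429, -0.903], [-1.0, 0.001, 0.001]]
contact_force: [-1.3, -0.2, -5.4]
finger_gap: 0.665
t 13.65 pos [ 0.5181 -0.1951  0.1249] yaw 0.444 q [-0.56  0.35  1.66 -0.    1.13 -1.01] F [-1.3 -0.2 -5.4] gap 0.665
shift [-0.021 -0.028  0.007] ax None
[-0.1643405   0.1341888  -0.01310797]
```

The force fell to the jar's weight alone (-5.4 N), so it has dropped between the dogs. I lower it to the floor, 6–7 mm.

```bash
python3 -m jog '[[-1,0.02,0,0,0,0,0],[-1,0.04,0,0,0,0,0],[-1,0.06,0,0,0,0,0],[-1,0.08,0,0,0,0,0],[-1,0.1,0,0,0,0,0],[-1,0.12,0,0,0,0,0],[-1,0.14,0,0,0,0,0],[-1,0.14,0,0,0,0,0]]'
python3 -c "from h import *;to([.517,-.196,.119]);print(robot.get_obs()['ft_torque'])"
```

```text
time: 14.65
eef_pos: [0.5178, -0.1953, 0.1193]
ee_rot: [[0.001, 0.903, 0.431], [-0.001, 0.431, -0.903], [-1.0, 0.0, 0.001]]
contact_force: [-7.0, -0.2, 9.2]
finger_gap: 0.662
t 14.65 pos [ 0.5178 -0.1953  0.1193] yaw 0.445 q [-0.56  0.36  1.67 -0.    1.11 -1.01] F [-7.  -0.2  9.2] gap 0.662
shift [ 0.006 -0.021  0.005] ax None
[ 0.1223848   1.06755766 -0.05992026]
```

It is fully down: z 0.1193, 7 mm below the dog height, with a firm floor. I release and rise, then check the height and find the bar.

```bash
python3 -m jog '[[-1,-0.03,-0.02,-0.01,0,0,0],[1,-0.03,-0.02,-0.01,0,0,0],[1,-0.03,-0.02,-0.01,0,0,0],[1,-0.03,-0.02,-0.01,0,0,0],[1,-0.03,-0.02,-0.01,0,0,0],[1,-0.3,-0.02,-0.01,0,0,0],[1,-0.8,-0.02,-0.01,0,0,0],[1,-1.4,-0.02,-0.01,0,0,0]]'
python3 -m jog '[[1,-0.8,0,0,0,0,0],[1,-1.8,0,0,0,0,0],[1,-2.8,-0.7,-0.3,0,0,0],[1,-3.6,-1.4,-0.6,0.1,0,0],[1,-4.3,-2,-0.8,0.2,0,0],[1,-4.6,-2.4,-1,0.3,0,0],[1,-4.6,-2.4,-1,0.39,0,0],[1,-4.6,-2.4,-1,0.39,0,0]]'
cat > chk.py <<'E'
from h import *
o=robot.get_obs();tcp=o["eef_pos"];to(tcp)
O=np.zeros((480,800,3),np.uint8)
for k,n in enumerate(("scene","side")):
    im=eyes.get_image(n);P=pts(im);hsv=cv2.cvtColor(im["pixels"],cv2.COLOR_RGB2HSV);H,S,V=hsv[...,0],hsv[...,1],hsv[...,2];ok=im["range_z"]>0
    b=(H>100)&(H<130)&(S>120)&ok&(np.hypot(P[...,0]-.517,P[...,1]+.196)<.05)&(P[...,2]<.2);p=P[b]
    if len(p):
        zt=np.percentile(p[:,2],95);t=p[p[:,2]>zt-.006];print(n,"lid",len(p),"ztop",zt,np.median(t[:,2]),cv2.minEnclosingCircle(t[:,:2].astype(np.float32)))
    d=(H>4)&(H<14)&(S>150)&ok&(P[...,0]>.3)&(P[...,0]<.8)&(P[...,1]<-.1)&(P[...,1]>-.3)&(P[...,2]>.15);p=P[d];m=p.mean(0);p=p[np.linalg.norm(p-np.median(p,0),axis=1)<.06]
    i,j=p[:,1].argmin(),p[:,1].argmax();print(n,"bar",len(p),np.median(p,0),p[i],p[j],"px",np.median(np.argwhere(d),0)[::-1])
    u,v=proj(im,[.56,-.197,.2]).astype(int);v=max(v,100);O[:,400*k:400*k+400]=cv2.resize(im["pixels"][v-100:v+100,u-83:u+83,::-1],(400,480))
cv2.imwrite("pics/chk.png",O)
E
python3 chk.py
```

```text
time: 15.65
eef_pos: [0.5166, -0.1949, 0.1887]
ee_rot: [[-0.0, 0.903, 0.43], [0.0, 0.43, -0.903], [-1.0, -0.0, -0.0]]
contact_force: [-0.1, 0.3, 0.3]
finger_gap: 1.0
time: 16.65
eef_pos: [0.3865, -0.2014, 0.4187]
ee_rot: [[0.002, 0.998, 0.055], [-0.001, 0.055, -0.998], [-1.0, 0.001, 0.001]]
contact_force: [-0.1, -0.1, -0.6]
finger_gap: 0.999
t 16.65 pos [ 0.3865 -0.2014  0.4187] yaw 0.055 q [-0.74 -0.02  1.39  0.    1.77 -0.79] F [-0.1 -0.1 -0.6] gap 0.999
shift [0. 0. 0.] ax None
scene lid 413 ztop 0.1489114623547663 0.1480331036495499 ((0.5183483362197876, -0.19560983777046204), 0.0289240051060915)
scene bar 507 [ 0.63675853 -0.18998762  0.32894271] [ 0.6393977  -0.22406712  0.32530052] [ 0.63389644 -0.15457455  0.32181528] px [197.5 186. ]
side lid 538 ztop 0.1480403622229756 0.14685832928467363 ((0.5143119692802429, -0.19674120843410492), 0.029994040727615356)
side bar 192 [ 0.62620528 -0.19377536  0.32869971] [ 0.6274093  -0.22580951  0.32813941] [ 0.62539537 -0.15701342  0.32680947] px [416. 155.]
```

View pics/chk.png

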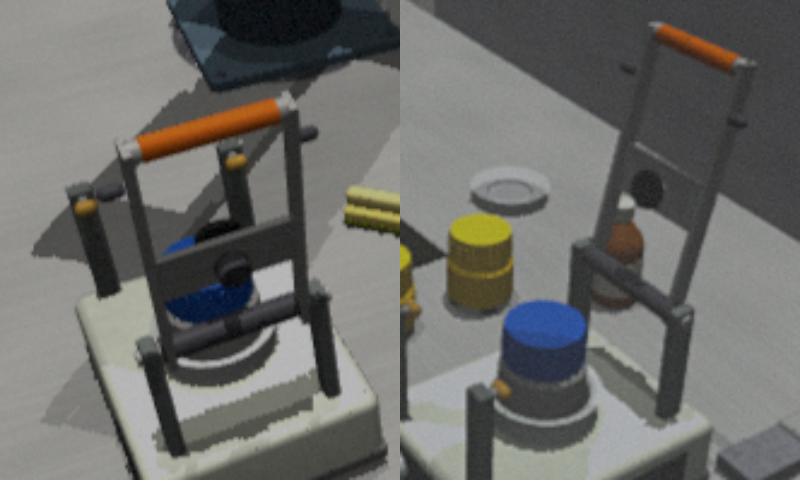

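The lid top measures 0.148 m, which is 70 + 78 mm, so the jar is fully home. The bar is at scene (197,186) and side (416,155). Averaging both views for its near surfaces puts it near (0.631, -0.192, 0.325), with the clamp angle ≈ 1.77 rad. I go over the bar.

```bash
python3 -m jog '[[1,0,0.8,0,0,0,0],[1,0,1.7,0,0,0,0],[1,0,2.6,0.05,0,0,0],[1,0,3.5,0.08,0,0,0],[1,0.1,4.2,0.08,0,0,0],[1,0.2,4.7,0.08,0,0,0],[1,0.37,4.89,0.08,0,0,0],[1,0.37,4.89,0.08,0,0,0]]' 30
python3 - <<'E'
from h import *
to([.631,-.192,.308],.056)
im=eyes.get_image("wrist");P=pts(im);hsv=cv2.cvtColor(im["pixels"],cv2.COLOR_RGB2HSV);H,S,V=hsv[...,0],hsv[...,1],hsv[...,2]
d=(H>3)&(H<15)&(S>150)&(im["range_z"]>0)&(P[...,2]>.25);p=P[d];print(len(p),np.median(p,0),np.percentile(p,2,axis=0),np.percentile(p,98,axis=0),np.median(np.argwhere(d),0)[::-1])
save(im,"w5.png")
E
```

```text
time: 17.75
eef_pos: [0.6311, -0.1918, 0.3971]
ee_rot: [[-0.003, 0.998, 0.056], [0.001, 0.056, -0.998], [-1.0, -0.003, -0.002]]
contact_force: [-0.5, 0.2, 1.0]
finger_gap: 0.997
t 17.75 pos [ 0.6311 -0.1918  0.3971] yaw 0.056 q [-0.46  0.43  0.87 -0.    1.84 -0.52] F [-0.5  0.2  1. ] gap 0.997
shift [1.782 0.004 0.008] ax 0.0
2595 [ 0.63014278 -0.18314708  0.33033429] [ 0.56818208 -0.22233214  0.32603742] [ 0.69292818 -0.15746109  0.50277482] [322. 269.]
```

View pics/w5.png

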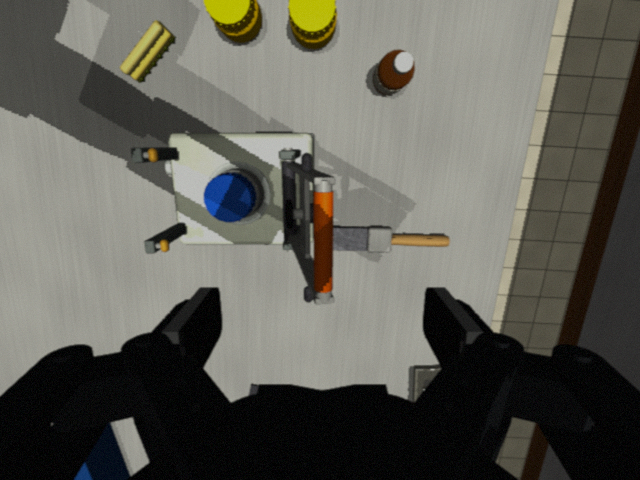

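The bar (column 323) lies on the jaws' midline and parallel to the pads. I descend and pinch.

```bash
python3 -m jog '[[1,0.4,0,0,0,0,0],[1,0.9,0,0,0,0,0],[1,1.3,0,0,0,0,0],[1,1.6,0,0,0,0,0],[1,1.75,0,0,0,0,0],[1,1.75,0,0,0,0,0],[0.3,1.75,0,0,0,0,0],[-0.3,1.75,0,0,0,0,0]]' 30
python3 -m jog '[[-0.5,0,0,0,0,0,0],[-1,0,0,0,0,0,0],[-1,0,0,0,0,0,0],[-1,0,0,0,0,0,0],[-1,0,0,0,0,0,0],[-1,0,0,0,0,0,0],[-1,0,0,0,0,0,0],[-1,0,0,0,0,0,0]]' 30
python3 - <<'E'
from h import *
to([.631,-.192,.308],.056)
o=robot.get_obs();R=o["ee_rot"];p=o["eef_pos"]
th0=1.773;h=np.array([.592,.155])
b=lambda t:h+.175*np.array([-np.cos(t),np.sin(t)])+.004*np.array([np.sin(t),np.cos(t)])
b0=b(th0);print("b0",b0)
for t in np.arange(th0,-.01,-.0985):
    d=b(t)-b0;w=np.array([d[0]*.9984,d[0]*.056*1,d[1]])/.05
    print(round(t,3),(R.T@w).round(2))
E
```

```text
time: 18.8
eef_pos: [0.6315, -0.1922, 0.3123]
ee_rot: [[0.001, 0.998, 0.055], [-0.001, 0.055, -0.998], [-1.0, 0.001, 0.001]]
contact_force: [-0.4, 0.1, 0.5]
finger_gap: 0.605
time: 19.8
eef_pos: [0.6313, -0.192, 0.3117]
ee_rot: [[0.0, 0.998, 0.055], [-0.0, 0.055, -0.998], [-1.0, 0.0, 0.0]]
contact_force: [1.1, 0.5, 2.2]
finger_gap: 0.127
t 19.8 pos [ 0.6313 -0.192   0.3117] yaw 0.055 q [-0.46  0.43  1.08  0.    1.63 -0.52] F [1.1 0.5 2.2] gap 0.127
shift [ 0.075 -0.007 -0.001] ax -0.001
b0 [0.63106351 0.3256313 ]
1.773 [0. 0. 0.]
1.674 [-0.06 -0.34  0.  ]
1.576 [-0.09 -0.68  0.  ]
1.477 [-0.08 -1.03  0.  ]
1.379 [-0.04 -1.37  0.  ]
1.28 [ 0.04 -1.71  0.  ]
1.182 [ 0.14 -2.03  0.  ]
1.083 [ 0.28 -2.35  0.  ]
0.985 [ 0.45 -2.65  0.  ]
0.886 [ 0.65 -2.93  0.  ]
0.788 [ 0.87 -3.19  0.  ]
0.689 [ 1.12 -3.43  0.  ]
0.591 [ 1.39 -3.64  0.  ]
0.492 [ 1.69 -3.83  0.  ]
0.394 [ 1.99 -3.98  0.  ]
0.295 [ 2.31 -4.11  0.  ]
0.197 [ 2.65 -4.2   0.  ]
0.098 [ 2.99 -4.26  0.  ]
-0.0 [ 3.33 -4.28  0.  ]
```

Pinched (12 mm gap). I swing along the arc in steps, watching the force.

```bash
python3 -m jog '[[-1,-0.03,-0.17,0,0,0,0],[-1,-0.06,-0.34,0,0,0,0],[-1,-0.08,-0.51,0,0,0,0],[-1,-0.09,-0.68,0,0,0,0],[-1,-0.09,-0.86,0,0,0,0],[-1,-0.08,-1.03,0,0,0,0],[-1,-0.06,-1.2,0,0,0,0],[-1,-0.04,-1.37,0,0,0,0]]' 40
python3 -c "from h import *;to([.5627,-.1958,.314])"
```

```text
time: 20.8
eef_pos: [0.5616, -0.196, 0.3136]
ee_rot: [[-0.001, 0.999, 0.055], [-0.0, 0.055, -0.999], [-1.0, -0.001, 0.0]]
contact_force: [0.8, -0.7, 4.5]
finger_gap: 0.118
t 20.8 pos [ 0.5616 -0.196   0.3136] yaw 0.055 q [-0.52  0.3   1.26 -0.    1.58 -0.58] F [ 0.8 -0.7  4.5] gap 0.118
shift [-0.009  0.023 -0.003] ax None
```

```bash
python3 -m jog '[[-1,0.08,-0.34,0,0,0,0],[-1,0.18,-0.66,0,0,0,0],[-1,0.32,-0.98,0,0,0,0],[-1,0.49,-1.28,0,0,0,0],[-1,0.69,-1.56,0,0,0,0],[-1,0.91,-1.82,0,0,0,0],[-1,1.03,-1.94,0,0,0,0],[-1,1.16,-2.06,0,0,0,0]]' 40
python3 -c "from h import *;to([.4595,-.2014,.2557])"
```

```text
time: 21.8
eef_pos: [0.4592, -0.2015, 0.2552]
ee_rot: [[-0.001, 0.998, 0.055], [0.0, 0.055, -0.998], [-1.0, -0.001, -0.0]]
contact_force: [-0.2, -1.5, 2.1]
finger_gap: 0.124
t 21.8 pos [ 0.4592 -0.2015  0.2552] yaw 0.055 q [-0.64  0.15  1.59 -0.    1.4  -0.69] F [-0.2 -1.5  2.1] gap 0.124
shift [-0.011  0.006 -0.002] ax None
```

```bash
python3 -m jog '[[-1,0.13,-0.11,0,0,0,0],[-1,0.27,-0.21,0,0,0,0],[-1,0.57,-0.4,0,0,0,0],[-1,0.87,-0.55,0,0,0,0],[-1,1.03,-0.62,0,0,0,0],[-1,1.19,-0.68,0,0,0,0],[-1,1.36,-0.73,0,0,0,0],[-1,1.53,-0.77,0,0,0,0]]' 40
python3 -c "from h import *;to([.421,-.2036,.179])"
```

```text
time: 22.8
eef_pos: [0.4212, -0.2036, 0.1785]
ee_rot: [[-0.0, 0.998, 0.055], [-0.0, 0.055, -0.998], [-1.0, -0.0, 0.0]]
contact_force: [0.6, -0.7, 1.4]
finger_gap: 0.118
t 22.8 pos [ 0.4212 -0.2036  0.1785] yaw 0.055 q [-0.69  0.15  1.79 -0.    1.2  -0.74] F [ 0.6 -0.7  1.4] gap 0.118
shift [-0.009 -0.005 -0.   ] ax None
```

```bash
python3 -m jog '[[-1,0.1,-0.02,0,0,0,0],[-1,0.2,-0.04,0,0,0,0],[-1,0.3,-0.05,0,0,0,0],[-1,0.4,-0.06,0,0,0,0],[-1,0.48,-0.07,0,0,0,0],[-1,0.55,-0.08,0,0,0,0],[-1,0.62,-0.08,0,0,0,0],[-1,0.68,-0.08,0,0,0,0]]' 60
python3 -c "from h import *;to([.417,-.2036,.145])"
```

```text
time: 23.8
eef_pos: [0.4172, -0.2039, 0.1457]
ee_rot: [[-0.0, 0.998, 0.055], [-0.001, 0.055, -0.998], [-1.0, -0.0, 0.001]]
contact_force: [-10.1, -3.3, -5.7]
finger_gap: 0.112
t 23.8 pos [ 0.4172 -0.2039  0.1457] yaw 0.055 q [-0.7   0.18  1.85 -0.    1.12 -0.75] F [-10.1  -3.3  -5.7] gap 0.112
shift [ 0.013 -0.003 -0.006] ax None
```

The force reversed (-5.7 N), which looks like the snap. A small extra press tests for the stop.

```bash
python3 -m jog '[[-1,0.02,0,0,0,0,0],[-1,0.04,0,0,0,0,0],[-1,0.06,-0.02,0,0,0,0],[-1,0.08,-0.02,0,0,0,0],[-1,0.08,-0.02,0,0,0,0],[-1,0.08,-0.02,0,0,0,0],[-1,0.08,-0.02,0,0,0,0],[-1,0.08,-0.02,0,0,0,0]]' 60
python3 -c "from h import *;to([.417,-.2036,.145])"
```

```text
time: 24.8
eef_pos: [0.4169, -0.2039, 0.142]
ee_rot: [[0.001, 0.998, 0.055], [-0.001, 0.055, -0.998], [-1.0, 0.001, 0.001]]
contact_force: [-3.8, -0.8, 10.8]
finger_gap: 0.109
t 24.8 pos [ 0.4169 -0.2039  0.142 ] yaw 0.055 q [-0.7   0.18  1.85  0.    1.11 -0.75] F [-3.8 -0.8 10.8] gap 0.109
shift [-0.061  0.002 -0.006] ax None
```

```bash
python3 -m jog '[[-1,0.02,0,0,0,0,0],[-1,0.04,0,0,0,0,0],[-1,0.05,0,0,0,0,0],[-1,0.05,0,0,0,0,0],[-1,0.05,0,0,0,0,0],[-1,0.05,0,0,0,0,0],[-1,0.05,0,0,0,0,0],[-1,0.05,0,0,0,0,0]]' 60
python3 - <<'E'
from h import *
to([.417,-.2036,.142])
im=eyes.get_image("side");P=pts(im);hsv=cv2.cvtColor(im["pixels"],cv2.COLOR_RGB2HSV);H,S=hsv[...,0],hsv[...,1]
d=(H>3)&(H<15)&(S>150)&(np.abs(P[...,0]-.417)<.03)&(np.abs(P[...,1]+.2)<.06)&(P[...,2]>.13);p=P[d];print(len(p),np.median(p,0),np.percentile(p[:,2],[5,95]))
o=np.zeros((480,800,3),np.uint8);u,v=proj(im,[.5,-.197,.16]).astype(int);o[:,:400]=cv2.resize(im["pixels"][v-70:v+70,u-58:u+58,::-1],(400,480))
im=eyes.get_image("scene");u,v=proj(im,[.5,-.197,.16]).astype(int);o[:,400:]=cv2.resize(im["pixels"][v-70:v+70,u-58:u+58,::-1],(400,480));cv2.imwrite("pics/c6.png",o)
E
```

```text
time: 25.8
eef_pos: [0.417, -0.204, 0.1416]
ee_rot: [[0.002, 0.998, 0.056], [-0.002, 0.056, -0.998], [-1.0, 0.002, 0.002]]
contact_force: [-9.9, 2.5, 27.5]
finger_gap: 0.11
t 25.8 pos [ 0.417  -0.204   0.1416] yaw 0.056 q [-0.7   0.18  1.85 -0.    1.11 -0.75] F [-9.9  2.5 27.5] gap 0.11
shift [-0.009  0.001 -0.008] ax None
11 [ 0.41474419 -0.23080294  0.1635557 ] [0.16173308 0.16415486]
```

View pics/c6.png

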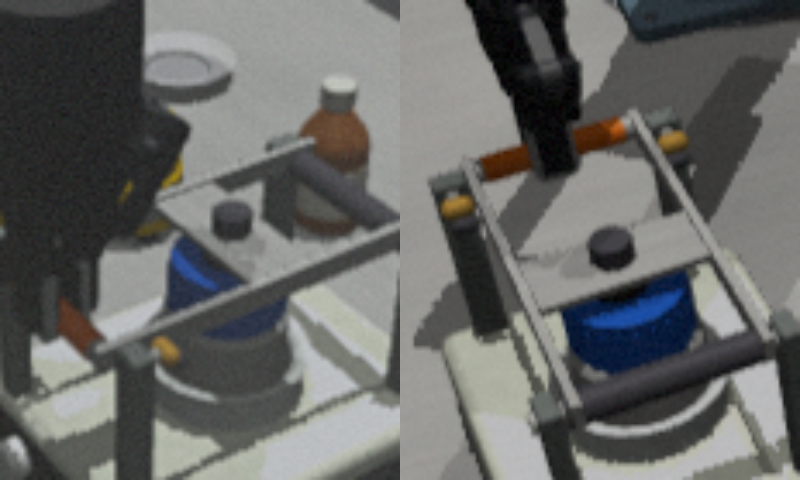

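The clamp is level with both rods at the catches (scene (455,205), (670,140)) and a hard stop: 27 N for 0.4 mm. I ease off, open only partly so the cross plate is not touched, and rise.

```bash
python3 -m jog '[[-1,-0.05,0,0,0,0,0],[-0.4,-0.05,0,0,0,0,0],[-0.4,-0.05,0,0,0,0,0],[-0.4,-0.05,0,0,0,0,0],[-0.4,-0.5,0,0,0,0,0],[-0.4,-1.2,0,0,0,0,0],[-0.4,-2.2,0,0,0,0,0],[-0.4,-3.2,0,0,0,0,0]]' 30
python3 -m jog '[[-0.4,-0.5,-0.5,0,0,0,0],[-0.4,-0.8,-1,0,0,0,0],[-0.4,-1,-1.5,0,0,0,0],[-0.4,-1,-1.5,0,0,0,0],[-0.4,-1,-1.5,0,0,0,0],[-0.4,-1,-1.5,0,0,0,0],[-0.4,-1,-1.5,0,0,0,0],[-0.4,-1,-1.5,0,0,0,0]]'
python3 - <<'E'
from h import *
to([.417,-.2036,.142])
O=np.zeros((480,800,3),np.uint8)
for k,n in enumerate(("side","scene")):
    im=eyes.get_image(n);P=pts(im);hsv=cv2.cvtColor(im["pixels"],cv2.COLOR_RGB2HSV);H,S=hsv[...,0],hsv[...,1]
    d=(H>3)&(H<15)&(S>150)&(np.abs(P[...,0]-.417)<.04)&(np.abs(P[...,1]+.2)<.06)&(P[...,2]>.13);p=P[d];print(n,len(p),np.median(p,0),np.percentile(p[:,2],[5,95]))
    b=(H>100)&(H<130)&(S>120)&(np.hypot(P[...,0]-.517,P[...,1]+.196)<.05)&(P[...,2]<.2);print(" lid z95",np.percentile(P[b][:,2],95))
    a=dict(np.load(n+"1.npz"))["pixels"].astype(int);df=(np.abs(a-im["pixels"]).max(2)>60)
    for nm,c in dict(dish=(.68,.2,.01),).items(): pass
    u,v=proj(im,[.5,-.05,.12]).astype(int);O[:,400*k:400*k+400]=cv2.resize(im["pixels"][max(v-120,0):v+120,u-100:u+100,::-1],(400,480))
cv2.imwrite("pics/c7.png",O)
E
```

```text
time: 26.9
eef_pos: [0.4164, -0.2035, 0.2995]
ee_rot: [[-0.001, 0.998, 0.055], [0.001, 0.055, -0.998], [-1.0, -0.001, -0.001]]
contact_force: [0.9, -0.5, -0.4]
finger_gap: 0.301
time: 27.9
eef_pos: [0.3419, -0.2079, 0.3482]
ee_rot: [[-0.0, 0.998, 0.055], [0.001, 0.055, -0.998], [-1.0, -0.0, -0.001]]
contact_force: [0.2, -0.6, 1.0]
finger_gap: 0.297
t 27.9 pos [ 0.3419 -0.2079  0.3482] yaw 0.055 q [-0.83 -0.08  1.61  0.    1.61 -0.88] F [ 0.2 -0.6  1. ] gap 0.297
shift [4.123 1.506 0.   ] ax None
side 204 [ 0.41417475 -0.2052835   0.16389515] [0.16155619 0.16550666]
 lid z95 0.14832635421547072
scene 302 [ 0.42137891 -0.20258485  0.16361867] [0.15741242 0.16716446]
 lid z95 0.14967288157822436
```

View pics/c7.png

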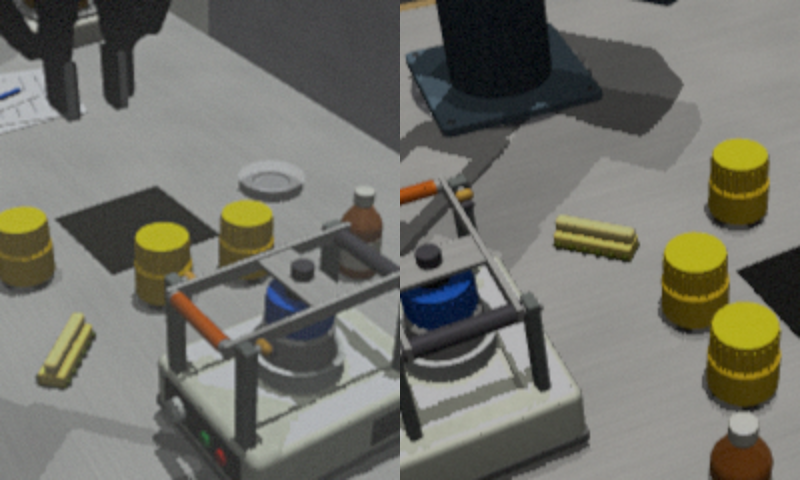

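The clamp stayed shut with the robot clear of it. The bar top is at 0.164 m, close to the closed height, the jar top is at 0.148–0.150 m, and the other things look undisturbed. I hand the job in.

```bash
python3 -c "
from rig import robot
print(robot.job_done())"
```

```text
the job is handed in; nothing more can be done
None
```

The blue-lidded jar is in the mill seat, fully down, and the clamp is closed over it. I handed the job in at about 28 s of the 72 s allowed.

- **Seating:** The jar first stood on the dogs (TCP z 0.126). I turned it under about 10–12 N; by 46° of turning it had dropped between them. It then went 7 mm further to the floor, with about 14 N down.
- **Before clamping:** With the jar released, its top measured 0.147–0.149 m; 0.148 m is fully home.
- **Clamp:** I swung it over by the orange bar and pressed until it reached a hard stop at 27 N. After I let go it stayed shut: bar top at 0.164 m, against about 0.165 m when closed. In the last pictures the jars, bottle, dish and wedge look unmoved; the brush was out of those crops, so I did not check it.

**What went wrong:**
- **First grip missed:** The fingers closed on top of the lid and pressed on it with about 50 N while it stood on the mat. That goes against "never press hard on the jar" and may count against the result. The jar stayed upright and in place.
- **Cause:** The shut fingertips stand roughly at the reported TCP, not 19 mm ahead of it. I corrected for that in every later grasp.

**Checks that disagreed:** The scene and side cameras differed by 3–4 mm in places, so I averaged them. I did not measure the pad force or see the catches snap; that they caught is inferred from the force reversal, the hard stop and the clamp staying shut.

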